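# Find the pitch of the front lead screw with the comb leaves

### The arm

A 7-joint arm with a two-finger parallel gripper is mounted at the origin on a cart in front of the work surface, level with it; the furniture and walls round the work are solid. World frame = base frame: x ahead of the robot, y to its left, z up, the work surface at z = 0. Lengths are in mm, angles in degrees, forces in N, time in s.
With the tool pointing down it reaches from about 350 to 900 mm from the base axis. Payload 8.1 kg.
Tool frame: the origin (TCP) lies between the finger pads; the fingertips stand 22 mm ahead of it and the grasp point (between the pads) lies 3 mm ahead of it (nose_length is the distance from the TCP to the fingertips, in mm); z points along the fingers, y is the direction in which the jaws open and shut (so a half turn about z gives the same grasp; the last joint's range is limited). The gripper opens to 85 mm and grips with 20 to 120 N. Pads are 22 mm wide; open, the fingers measure 114 mm over their backs; the gripper's body (76 mm by 85 mm) begins 54 mm behind the grasp point. The pads swing forward as they close: fully open they stand 13 mm farther back than shut.
Start: joints at [57.548, 24.895, 1.432, 90.138, -0.665, 64.973, -4.303], TCP at [279.573, -558.998, 253.323] pointing down, gripper open.
Joint ranges: [-149.89, 149.89], [-25.12, 119.58], [-72.63, 75.52], [4.76, 147.25], [-75.54, 255.54], [6.69, 114.76], [-157.13, 157.13]. Speed limits (degrees/s): [127.2, 127.2, 172.46, 172.46, 180, 180, 180].

### API

Orientations are given as [roll, pitch, yaw] about the fixed x, y, z axes, in that order (R = Rz(yaw) Ry(pitch) Rx(roll)).
In Python, from plant import get_state, camera, finish_job, nose_length gives the robot as it stands.
- The arm moves only by the tool play_rows, never from a script. Its argument "plan" is a list of rows, each a list of 7 numbers: the turn, a rotation vector about the tool's x, y, z in rad, then the shift along the tool's x, y, z in cm, then the finger opening in cm, from 0 to 8.54. In form: [[ax, ay, az, tx, ty, tz, grip], ...]. A call has exactly 8 rows; each row is the pose to reach, as a shift and turn from the pose commanded when the call began, along the tool's axes at that moment; what a row does not reach only later rows make up. A row lasts 1/8 s, in which the tool goes at most 62.5 mm and 10.7 degrees, less where a joint would pass 70% of its speed; a pose out of reach is approached as far as the arm can. A call with a gripper value outside its range is refused whole. The fingers move at their own pace and stop on an object; the grip force is fixed at half the most. Time passes only in rows, so rows that repeat a pose let the fingers close, or fill a call up. It gives the time, the measured TCP pose, the force and the opening at its end, in the units of the state.
- get_state(): the state, without advancing time (a new reading comes with each control period).
- camera(name): name is "side" or "top"; returns a dict with "image" (400x640x3 uint8, red, green, blue), "K" (3x3 intrinsics, pixels), "k1" (the pictures are not rectified: a ray, as slopes to the right and down, at radius r is drawn at 1 + k1 r^2 times it, then the intrinsics apply), "view" (4x4, takes a point from world to camera coordinates). Camera axes: x right, y down, z forward; pixel columns grow to the right and rows downward; lengths in mm; the calibration is good to about 2 mm. A picture is of the moment at which its call begins. There is no depth.
- finish_job(): hands the job in, once; it reports no verdict.
The state is a dict: "time_s": time; "joint_positions": joint angles; "qd": joint speeds; "joint_efforts": joint torques, N m; "tool_pos": TCP position; "eef_rot": TCP orientation; "force": force on the tool from outside, world axes, zero at the start; "moment": the same for the moment, N m; "gripper_width": finger opening in mm.
Only numpy, scipy, OpenCV 4.12 (cv2) and the standard library are available. Lean on these libraries where they do the work, as an engineer would, in place of code of your own. Each camera call takes 0.05 s, during which the arm holds its last target. There are 200 camera calls.

### The job

Find out which of the three pitch-comb leaves fits the front lead screw in the cradle: lay a leaf flat on the steel rest, press its teeth gently (under 25 N) against the thread, shifting it along to feel for the grooves, and put it back flat in the tray if it will not go in. Leave the leaf that seats fully lying wholly on the rest, square to the screw, its teeth fully home in the thread, and the other two flat in the tray; do not disturb the calliper, the marker or the bearing.

Things in the scene. Friction and masses are not known exactly. Their poses are not given: they have to be found in the camera images.
- cradle: Fixed cradle on the right: three unmarked steel lead screws lie side by side along its y axis, clamped in blue vee bars. Origin: on the bench, below the middle of the FRONT screw (nearest the robot); x points to the other screws (46, 92 mm behind), z up. Dark straps over the screw ends (y = -78, 78 mm; x = -32..124 mm) with nuts reach 74 mm up. It does not give.
- front_screw (a point): Middle of the front screw's axis, 40 mm above the cradle's origin, axes as the cradle. 36 mm over the crests; oiled trapezoidal thread, 15 degree flanks, 5 mm deep, y = -60..60 mm. Its pitch is 8, 10 or 12 mm; pitch and the place of its grooves along y differ each time and are not known. Press it with less than 25 N.
- rest (a point): Middle of the top of the flat, slippery steel rest in front of the front screw, 36 mm above the bench, 70 mm (x) by 116 mm (y), 56 mm before the screw's axis, axes as the cradle. A leaf lying on it has its comb at the height of the screw's axis.
- tray: Fixed shallow wooden tray in front of the robot, left of the cradle, 96 (x) x 252 (y) x 13 mm, walls 6 mm, floor 6 mm thick. Two strips 4 mm high part it into three places, centred at y = -80, 0, 80 mm, x = 0. Origin: centre of its underside, on the bench. The leaves start in it, one to a place, in any order, teeth towards +x of the tray.
- leaf_8: Pitch-comb leaf of 8 mm pitch, blue grip bar, about 120 g. Aluminium plate 60 mm wide (y), 8 mm thick, x = -30..20 mm, with a steel comb at its +x edge. Origin: on the plate's underside, 25 mm behind the land between the teeth; z up. Upright grip bar on the plate: 12 mm thick (y), x = -22..14 mm, z = 8..34 mm; grasp it from above.
- leaf_8_comb: Its comb: 7 teeth 3.8 mm high. Origin: middle of the tooth tips, 28.8 mm before and 4 mm above the leaf's origin, axes as the leaf. Fully home it lies 14.2 mm before the front screw's axis; with teeth riding on the crests 18 mm. Teeth enter a groove from up to 1.7 mm off along y, with 0.75 mm play each side when home; a leaf of another pitch stays out.
- leaf_10: Pitch-comb leaf of 10 mm pitch, red grip bar, about 120 g. Aluminium plate 60 mm wide (y), 8 mm thick, x = -30..20 mm, with a steel comb at its +x edge. Origin: on the plate's underside, 25 mm behind the land between the teeth; z up. Upright grip bar on the plate: 12 mm thick (y), x = -22..14 mm, z = 8..34 mm; grasp it from above.
- leaf_10_comb: Its comb: 6 teeth 3.8 mm high. Origin: middle of the tooth tips, 28.8 mm before and 4 mm above the leaf's origin, axes as the leaf. Fully home it lies 14.2 mm before the front screw's axis; with teeth riding on the crests 18 mm. Teeth enter a groove from up to 1.7 mm off along y, with 0.75 mm play each side when home; a leaf of another pitch stays out.
- leaf_12: Pitch-comb leaf of 12 mm pitch, yellow grip bar, about 120 g. Aluminium plate 60 mm wide (y), 8 mm thick, x = -30..20 mm, with a steel comb at its +x edge. Origin: on the plate's underside, 25 mm behind the land between the teeth; z up. Upright grip bar on the plate: 12 mm thick (y), x = -22..14 mm, z = 8..34 mm; grasp it from above.
- leaf_12_comb: Its comb: 5 teeth 3.8 mm high. Origin: middle of the tooth tips, 28.8 mm before and 4 mm above the leaf's origin, axes as the leaf. Fully home it lies 14.2 mm before the front screw's axis; with teeth riding on the crests 18 mm. Teeth enter a groove from up to 1.7 mm off along y, with 0.75 mm play each side when home; a leaf of another pitch stays out.
- calliper: Steel calliper, 232 mm long, lying on the bench on the left; a bystander
- marker: Green and white marker pen, 135 mm, lying on the bench; a bystander
- bearing: Grey ball bearing, 52 mm across, lying on the bench; a bystander
Things that resemble listed ones, but are neither listed nor needed, are in the scene too. Leave any orange or pink look-alike of the leaf_8 alone.

How it is judged (in metres and radians):
On the way, in this order (a step that is already met when the one before it is completed fails the run):
1. a leaf is lifted out of the tray (height (world z) of any of leaf_8, leaf_10, leaf_12 above 0.03 m), for 0.1 s.
2. a leaf lies on the rest with its teeth fully home in the front screw's thread (((x of leaf_8_comb in the frame of cradle between -0.0157 and -0.0115 m and y of leaf_8_comb in the frame of cradle between -0.028 and 0.028 m and z of leaf_8_comb in the frame of cradle between 0.037 and 0.043 m and angle between the x axis of leaf_8 and the x axis of cradle, either way round below 0.06 rad and angle between leaf_8's own z axis and vertical below 0.06 rad) or (x of leaf_10_comb in the frame of cradle between -0.0157 and -0.0115 m and y of leaf_10_comb in the frame of cradle between -0.028 and 0.028 m and z of leaf_10_comb in the frame of cradle between 0.037 and 0.043 m and angle between the x axis of leaf_10 and the x axis of cradle, either way round below 0.06 rad and angle between leaf_10's own z axis and vertical below 0.06 rad) or (x of leaf_12_comb in the frame of cradle between -0.0157 and -0.0115 m and y of leaf_12_comb in the frame of cradle between -0.028 and 0.028 m and z of leaf_12_comb in the frame of cradle between 0.037 and 0.043 m and angle between the x axis of leaf_12 and the x axis of cradle, either way round below 0.06 rad and angle between leaf_12's own z axis and vertical below 0.06 rad))), for 0.3 s.
At the end, for the whole second after the job is handed in: one leaf lies flat on the rest, square to the front screw (0.06 rad) and within 28 mm of its middle, teeth less than 1.5 mm short of fully home; the other two lie flat in the tray (origins within 105 mm along, 30 mm across its middle); all at rest (((x of leaf_8_comb in the frame of cradle between -0.0157 and -0.0115 m and y of leaf_8_comb in the frame of cradle between -0.028 and 0.028 m and z of leaf_8_comb in the frame of cradle between 0.037 and 0.043 m and angle between the x axis of leaf_8 and the x axis of cradle, either way round below 0.06 rad and angle between leaf_8's own z axis and vertical below 0.06 rad and x of leaf_10 in the frame of tray between -0.03 and 0.03 m and y of leaf_10 in the frame of tray between -0.105 and 0.105 m and z of leaf_10 in the frame of tray between 0 and 0.0095 m and angle between each of leaf_10, leaf_12's own z axis and vertical below 0.1 rad and x of leaf_12 in the frame of tray between -0.03 and 0.03 m and y of leaf_12 in the frame of tray between -0.105 and 0.105 m and z of leaf_12 in the frame of tray between 0 and 0.0095 m) or (x of leaf_10_comb in the frame of cradle between -0.0157 and -0.0115 m and y of leaf_10_comb in the frame of cradle between -0.028 and 0.028 m and z of leaf_10_comb in the frame of cradle between 0.037 and 0.043 m and angle between the x axis of leaf_10 and the x axis of cradle, either way round below 0.06 rad and angle between leaf_10's own z axis and vertical below 0.06 rad and x of leaf_8 in the frame of tray between -0.03 and 0.03 m and y of leaf_8 in the frame of tray between -0.105 and 0.105 m and z of leaf_8 in the frame of tray between 0 and 0.0095 m and angle between each of leaf_8, leaf_12's own z axis and vertical below 0.1 rad and x of leaf_12 in the frame of tray between -0.03 and 0.03 m and y of leaf_12 in the frame of tray between -0.105 and 0.105 m and z of leaf_12 in the frame of tray between 0 and 0.0095 m) or (x of leaf_12_comb in the frame of cradle between -0.0157 and -0.0115 m and y of leaf_12_comb in the frame of cradle between -0.028 and 0.028 m and z of leaf_12_comb in the frame of cradle between 0.037 and 0.043 m and angle between the x axis of leaf_12 and the x axis of cradle, either way round below 0.06 rad and angle between leaf_12's own z axis and vertical below 0.06 rad and x of leaf_8 in the frame of tray between -0.03 and 0.03 m and y of leaf_8 in the frame of tray between -0.105 and 0.105 m and z of leaf_8 in the frame of tray between 0 and 0.0095 m and angle between each of leaf_8, leaf_10's own z axis and vertical below 0.1 rad and x of leaf_10 in the frame of tray between -0.03 and 0.03 m and y of leaf_10 in the frame of tray between -0.105 and 0.105 m and z of leaf_10 in the frame of tray between 0 and 0.0095 m)) and linear speed of each of leaf_8, leaf_10, leaf_12 below 0.01 m/s); the robot touches nothing.
It fails at once if a leaf's comb is pressed with more than 25 N (contact force between any of leaf_8_comb, leaf_10_comb, leaf_12_comb and anything else above 25 N).
It fails at once if the calliper, marker or bearing is moved by more than 30 mm (distance of any of calliper, marker, bearing from where it was at the start of the episode above 0.03 m).
It also fails if it takes over 72 s, if anything falls off the work surface, if the arm or the gripper's body presses on something with over 40 N, if the wrist force passes 120 N, or if a joint passes its speed limit or range.

## Working session

There is one attempt and no reset: what is moved stays moved. The work goes in short steps, Python scripts to look and compute and a tool call to move; the robot and the scene stay as the last step left them, time stands still between calls to the robot, and variables do not carry over. Pictures are saved under pics/ and viewed, about 8 in all and at most 12, crops included, and the job is handed in when it is done.

Besides the shell and the picture viewer there is one more tool, called after ">>>" as name(argument=value, ...) on one line, values as JSON. play_rows: Moves the arm, as the interface text tells. Its arguments: {"type":"object","properties":{"plan":{"type":"array"}},"required":["plan"]}

```bash
ls; mkdir -p pics; python3 - <<'E'
from plant import get_state, camera, nose_length
import cv2, numpy as np
print(get_state(), nose_length)
for n in("top","side"):
    c=camera(n); cv2.imwrite(f"pics/{n}0.png",c["image"][:,:,::-1])
    print(n,c["K"],c["k1"],np.round(c["view"],4))
E
```

```text
pics
{'time_s': 0.0, 'joint_positions': array([57.54707405, 24.93605916,  1.42932949, 90.18926648, -0.66536581,
       64.97215299, -4.30590471]), 'qd': array([ 0.03546174, -0.03988616,  0.01973047, -0.04008874, -0.08300459,
       -0.06055584,  0.03197151]), 'joint_efforts': array([-7.25510363e-04, -6.70464921e+01,  1.02441430e+00, -3.16215241e+01,
        1.54373125e-02,  1.22186652e-02,  1.40263421e-05]), 'tool_pos': array([ 279.36020525, -558.5695153 ,  252.52876114]), 'eef_rot': array([-1.79911083e+02,  6.81037523e-03,  2.65684557e+01]), 'force': array([ 0.39812489,  1.19439802, -1.17740812]), 'moment': array([-0.0182132 ,  0.02597627, -0.03335627]), 'gripper_width': 85.56379685777883} 22.0
top [[414.77474456   0.         330.20786209]
 [  0.         414.77474456 202.37139066]
 [  0.           0.           1.        ]] -0.07757217942723346 [[ 1.9900000e-02 -9.9960000e-01  2.0600000e-02 -1.0653160e+02]
 [-9.8740000e-01 -2.2800000e-02 -1.5670000e-01  5.9333490e+02]
 [ 1.5710000e-01 -1.7200000e-02 -9.8740000e-01  1.3105503e+03]
 [ 0.0000000e+00  0.0000000e+00  0.0000000e+00  1.0000000e+00]]
side [[392.62605257   0.         319.83585688]
 [  0.         392.62605257 196.87350183]
 [  0.           0.           1.        ]] -0.0500633353907862 [[ 9.7550000e-01 -2.1940000e-01 -1.8500000e-02 -6.0830490e+02]
 [-1.6440000e-01 -6.6970000e-01 -7.2420000e-01  7.7958300e+01]
 [ 1.4660000e-01  7.0940000e-01 -6.8940000e-01  1.4122717e+03]
 [ 0.0000000e+00  0.0000000e+00  0.0000000e+00  1.0000000e+00]]
```

View pics/top0.png

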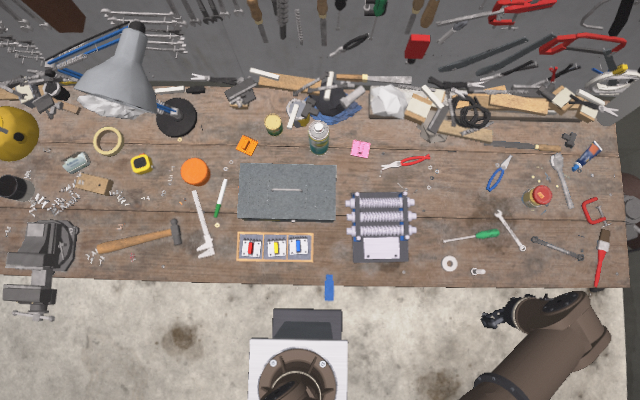

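View pics/side0.png

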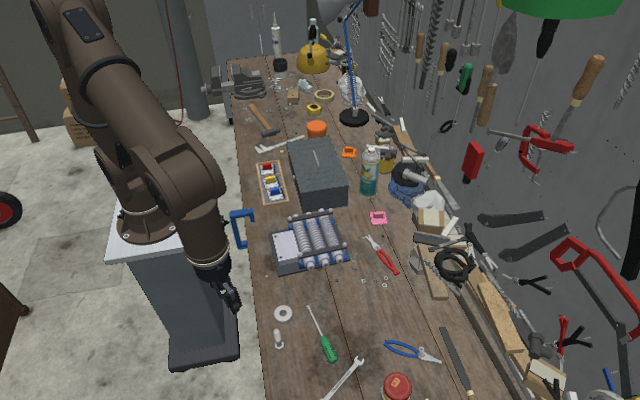

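Top view: the tray is at about (275,247), with red (251,248), yellow (276,248) and blue (300,248) grip bars. The cradle is at (381,228), with its rest at (380,248). Look-alikes are the orange block at (247,146) and the pink block at (360,149); I'll leave both. Other blue or red items are the blue handle (329,288), blue pliers (498,173) and red jar (539,195), none of them in the tray.

```bash
cat > h.py <<'E'
import numpy as np, cv2
from plant import camera, get_state
def und(c,uv):
    K=c["K"]; d=(np.atleast_2d(uv).astype(float)-K[:2,2])/[K[0,0],K[1,1]]
    s=d.copy()
    for _ in range(20): s=d/(1+c["k1"]*(s**2).sum(1,keepdims=True))
    return s
def ray(c,uv):
    s=und(c,uv); V=c["view"]; R=V[:3,:3]; t=V[:3,3]
    return -R.T@t, np.c_[s,np.ones(len(s))]@R
def plane(c,uv,z):
    o,d=ray(c,uv); return o+d*((z-o[2])/d[:,2:])
def proj(c,P):
    P=np.atleast_2d(P).astype(float); q=P@c["view"][:3,:3].T+c["view"][:3,3]
    s=q[:,:2]/q[:,2:]; s=s*(1+c["k1"]*(s**2).sum(1,keepdims=True))
    return s*[c["K"][0,0],c["K"][1,1]]+c["K"][:2,2]
def blob(c,lo,hi,roi,name=None):
    x0,y0,x1,y1=roi; h=cv2.cvtColor(np.ascontiguousarray(c["image"][y0:y1,x0:x1]),cv2.COLOR_RGB2HSV)
    m=cv2.inRange(h,lo,hi); n,l,s,cc=cv2.connectedComponentsWithStats(m)
    k=1+np.argmax(s[1:,4]); p=np.argwhere(l==k)[:,::-1]+[x0,y0]
    return p.mean(0),len(p),cv2.minAreaRect(p.astype(np.float32))
COL={"red":((0,140,90),(6,255,255)),"yel":((22,140,100),(35,255,255)),"blu":((100,140,90),(125,255,255))}
E
python3 - <<'E'
from h import *
T=camera("top");S=camera("side")
for k in COL:
    a=blob(T,*COL[k],(236,232,316,264)); b=blob(S,*COL[k],(255,155,292,206))
    print(k,a,plane(T,a[0],38).round(1),b[:2],plane(S,b[0],36).round(1))
im=T["image"][180:270,225:425,::-1]
cv2.imwrite("pics/c1.png",cv2.resize(im,None,fx=4,fy=4,interpolation=cv2.INTER_CUBIC))
im=S["image"][150:280,250:360,::-1]
cv2.imwrite("pics/c2.png",cv2.resize(im,None,fx=4.6,fy=4.6,interpolation=cv2.INTER_CUBIC))
E
```

```text
red (array([249.97619048, 247.9047619 ]), 42, ((250.0, 248.0), (10.0, 4.0), 90.0)) [[441.6 163.2  38. ]] (array([266.47916667, 165.52083333]), 48) [[441.4 155.7  36. ]]
yel (array([275.7027027 , 246.86486486]), 37, ((275.5, 247.0), (10.0, 3.0), 90.0)) [[446.9  79.9  38. ]] (array([269.9245283 , 178.86792453]), 53) [[444.3  71.5  36. ]]
blu (array([297.83333333, 245.27777778]), 36, ((297.5, 245.5), (11.0, 3.0), 90.0)) [[453.7   8.3  38. ]] (array([274.55769231, 190.86538462]), 52) [[ 4.523e+02 -3.000e-01  3.600e+01]]
```

View pics/c1.png

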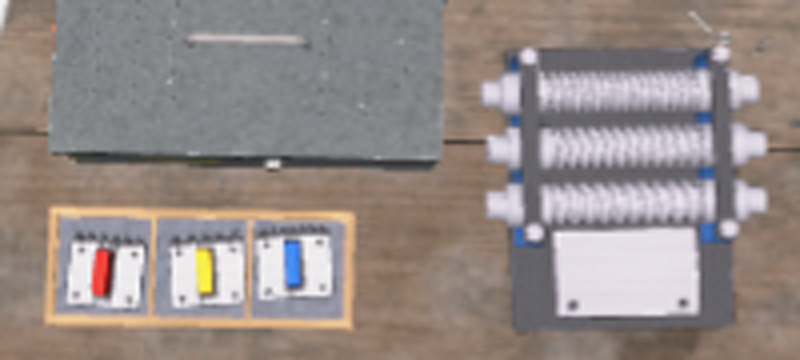

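View pics/c2.png

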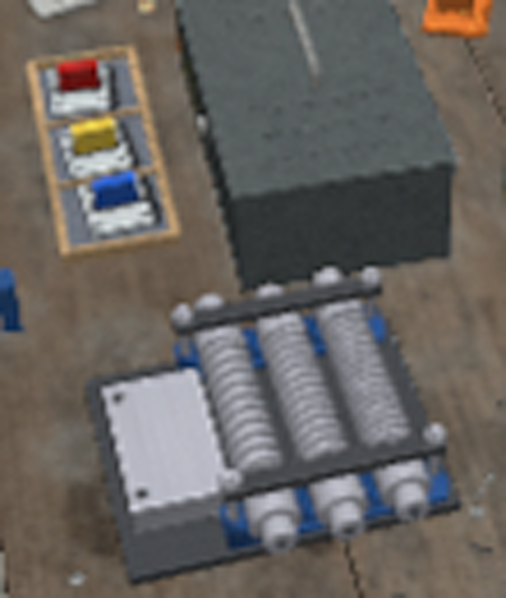

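The crops show three leaves in the tray, yawed differently, with teeth up in the picture (+x). The nuts of the cradle are at crop px (528,57), (721,54), (535,232) and (729,229), and the rest corners are about (553,232), (698,230), (697,316) and (558,318). I'll compute poses and a thread-pitch hint.

```bash
cat > m.py <<'E'
from h import *
T=camera("top");S=camera("side")
def tri(ut,us):
    A=[];b=[]
    for c,u in((T,ut),(S,us)):
        o,d=ray(c,u); d=d[0]/np.linalg.norm(d[0]); P=np.eye(3)-np.outer(d,d); A.append(P);b.append(P@o)
    x=np.linalg.lstsq(np.vstack(A),np.hstack(b),rcond=None); return x[0]
E
python3 - <<'E'
from m import *
for c in(T,S): print("cam",ray(c,[0,0])[0].round())
nt=np.array([[528,57],[721,54],[535,232],[729,229]])/4+[225,180]
ns=np.array([[180,317],[230,480],[372,277],[433,433]])/4.6+[250,150]; ns=ns[[2,3,0,1]]
N=np.array([tri(a,b) for a,b in zip(nt,ns)]); print(N.round(1))
P=plane(T,nt,71); print(P.round(1)); 
def yaw(A): 
    ex=A[0]-A[2]+A[1]-A[3]; ey=A[0]-A[1]+A[2]-A[3]
    return np.degrees([np.arctan2(ex[1],ex[0]),np.arctan2(-ey[0],ey[1])])
print("yaw",yaw(P),yaw(N))
rt=np.array([[553,232],[698,230],[558,318],[697,316]])/4+[225,180]
R=plane(T,rt,36);print(R.round(1),R.mean(0),yaw(R))
# leaves: weighted PCA on colour
for k in COL:
    for nm,c,roi in(("T",T,(236,232,316,264)),("S",S,(255,155,292,206))):
        x0,y0,x1,y1=roi; f=6
        im=cv2.resize(np.ascontiguousarray(c["image"][y0:y1,x0:x1]),None,fx=f,fy=f,interpolation=cv2.INTER_CUBIC)
        h=cv2.cvtColor(im,cv2.COLOR_RGB2HSV); m=cv2.inRange(h,*COL[k]); n,l,s,_=cv2.connectedComponentsWithStats(m)
        p=np.argwhere(l==1+np.argmax(s[1:,4]))[:,::-1]/f+[x0-.5+.5/f,y0-.5+.5/f]
        q=plane(c,p,36)[:,:2]; w,v=np.linalg.eigh(np.cov(q.T)); a=v[:,1]*np.sign(v[0,1])
        print(k,nm,q.mean(0).round(1),np.sqrt(12*w).round(1),np.degrees(np.arctan2(a[1],a[0])).round(1),p.mean(0).round(2))
# pitch
c0=P.mean(0)[:2]; th=np.radians(np.mean(yaw(P))); ex=np.array([np.cos(th),np.sin(th)]);ey=np.array([-ex[1],ex[0]])
s=np.arange(-55,55,.5)
for c,nm in((T,"T"),(S,"S")):
  for row in(0,46,92):
    acc=0
    for dx in(-6,-2,2,6):
        xy=c0+np.outer(s,ey)+ex*(row-46+dx); uv=proj(c,np.c_[xy,np.full(len(s),57.)]).astype(np.float32)
        g=cv2.remap(cv2.cvtColor(c["image"],cv2.COLOR_RGB2GRAY).astype(np.float32),uv[:,:1],uv[:,1:],cv2.INTER_CUBIC).ravel()
        g=(g-g.mean())*np.hanning(len(g)); 
        ps=np.array([6,7,7.5,8,8.5,9,9.5,10,10.5,11,11.5,12,12.5,13,14]); acc=acc+np.abs(np.exp(-2j*np.pi*np.outer(1/ps,s))@g)
    print(nm,row,dict(zip(ps,acc.round(0))))
E
```

```text
cam [ 382.  -70. 1389.]
cam [  399. -1083.  1019.]
[[ 621.7 -179.6   70. ]
 [ 626.3 -336.1   74.2]
 [ 478.9 -186.5   70.6]
 [ 485.4 -341.8   72.2]]
[[ 620.4 -179.5   71. ]
 [ 626.6 -336.7   71. ]
 [ 479.1 -186.5   71. ]
 [ 484.6 -342.    71. ]]
yaw [2.49574642 2.14091365] [2.54560535 2.04316765]
[[ 482.  -204.3   36. ]
 [ 486.  -323.6   36. ]
 [ 412.3 -209.    36. ]
 [ 415.9 -322.5   36. ]] [ 449.03151541 -264.84067413   36.        ] [1.47811316 1.87159757]
red T [442.  163.3] [12.6 34.1] -1.7 [250.04 247.81]
red S [442. 156.] [31.  36.9] -82.9 [266.63 165.46]
yel T [445.9  79.7] [11.2 34.9] 6.0 [275.82 247.22]
yel S [444.4  71.8] [30.9 37.7] 74.5 [269.93 178.82]
blu T [453.5   8.6] [10.4 35.4] 5.4 [297.79 245.38]
blu S [4.522e+02 3.000e-01] [29.7 35.4] 54.5 [274.51 190.77]
T 0 {np.float64(6.0): np.float64(396.0), np.float64(7.0): np.float64(593.0), np.float64(7.5): np.float64(305.0), np.float64(8.0): np.float64(218.0), np.float64(8.5): np.float64(327.0), np.float64(9.0): np.float64(334.0), np.float64(9.5): np.float64(293.0), np.float64(10.0): np.float64(246.0), np.float64(10.5): np.
[... 2319 characters left out ...]
 np.float64(12.0): np.float64(480.0), np.float64(12.5): np.float64(604.0), np.float64(13.0): np.float64(676.0), np.float64(14.0): np.float64(647.0)}
S 92 {np.float64(6.0): np.float64(25.0), np.float64(7.0): np.float64(57.0), np.float64(7.5): np.float64(432.0), np.float64(8.0): np.float64(822.0), np.float64(8.5): np.float64(600.0), np.float64(9.0): np.float64(361.0), np.float64(9.5): np.float64(593.0), np.float64(10.0): np.float64(806.0), np.float64(10.5): np.float64(779.0), np.float64(11.0): np.float64(578.0), np.float64(11.5): np.float64(392.0), np.float64(12.0): np.float64(368.0), np.float64(12.5): np.float64(386.0), np.float64(13.0): np.float64(392.0), np.float64(14.0): np.float64(331.0)}
```

Both views put the front screw's pitch at 12 mm, so I'll try the yellow leaf_12 first. Its bar is centred at about (446,79.5) with yaw about 6°. The cradle origin is at about (506.5,-263) with yaw about 2.1°.

```bash
cat > go.py <<'E'
# usage: go.py x y z yaw [x y z yaw ...] -> row numbers for each, from the commanded pose; the last becomes the commanded pose
import sys, json, os, numpy as np
from scipy.spatial.transform import Rotation as R
f="cmd.json"; a=[float(v) for v in sys.argv[1:]]
c=json.load(open(f)) if os.path.exists(f) else [279.573,-558.998,253.323,26.568]
o=lambda y:R.from_euler("xyz",[180,0,y],degrees=True)
R0=o(c[3])
for i in range(0,len(a),4):
    t=a[i:i+4]; print((R0.inv()*o(t[3])).as_rotvec().round(4),(R0.inv().apply(np.subtract(t[:3],c[:3]))/10).round(2))
json.dump(t,open(f,"w"))
E
python3 go.py 400 -120 200 15; python3 go.py 446 79.5 100 6
```

```text
[ 0.     -0.      0.2019] [ 30.41 -33.88   5.33]
[ 0.     -0.      0.1571] [  9.61 -18.08  10.  ]
```

>>> play_rows(plan=[[0,0,0.2019,30.41,-33.88,5.33,5],[0,0,0.2019,30.41,-33.88,5.33,5],[0,0,0.2019,30.41,-33.88,5.33,5],[0,0,0.2019,30.41,-33.88,5.33,5],[0,0,0.2019,30.41,-33.88,5.33,5],[0,0,0.2019,30.41,-33.88,5.33,5],[0,0,0.2019,30.41,-33.88,5.33,5],[0,0,0.2019,30.41,-33.88,5.33,5]])

```text
time_s: 1.3
tool_pos: [400.6, -116.2, 200.0]
eef_rot: [-180.0, -0.0, 15.3]
force: [-0.4, -1.4, 0.0]
gripper_width: 49.9
```

>>> play_rows(plan=[[0,0,0.1571,9.61,-18.08,10.0,5],[0,0,0.1571,9.61,-18.08,10.0,5],[0,0,0.1571,9.61,-18.08,10.0,5],[0,0,0.1571,9.61,-18.08,10.0,5],[0,0,0.1571,9.61,-18.08,10.0,5],[0,0,0.1571,9.61,-18.08,10.0,5],[0,0,0.1571,9.61,-18.08,10.0,5],[0,0,0.1571,9.61,-18.08,10.0,5]])

```text
time_s: 2.3
tool_pos: [446.3, 78.4, 100.5]
eef_rot: [180.0, -0.0, 5.9]
force: [-0.8, 0.9, -0.1]
gripper_width: 50.2
```

```bash
python3 - <<'E'
from m import *
s=get_state();print(s["tool_pos"],s["eef_rot"])
a=cv2.resize(T["image"][215:275,230:330,::-1],None,fx=4,fy=4,interpolation=cv2.INTER_CUBIC)
b=cv2.resize(S["image"][145:215,235:310,::-1],None,fx=5,fy=5,interpolation=cv2.INTER_CUBIC)
c=np.zeros((350,800,3),np.uint8);c[:240,:400]=a;c[:350,410:785]=b
cv2.imwrite("pics/c3.png",c)
E
python3 go.py 446 79.5 39 6
```

```text
[446.22190414  78.79316639 100.36810127] [ 1.79987775e+02 -3.77144174e-02  5.91862139e+00]
[0. 0. 0.] [ 0.  -0.   6.1]
```

View pics/c3.png

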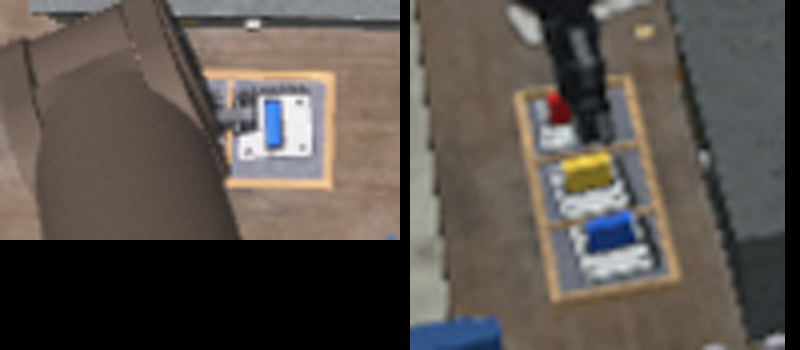

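>>> play_rows(plan=[[0,0,0,0,0,3.5,5],[0,0,0,0,0,5.5,5],[0,0,0,0,0,6.1,5],[0,0,0,0,0,6.1,5],[0,0,0,0,0,6.1,3],[0,0,0,0,0,6.1,1.5],[0,0,0,0,0,6.1,0],[0,0,0,0,0,6.1,0]])

```text
time_s: 3.4
tool_pos: [446.7, 80.5, 39.7]
eef_rot: [-179.9, -0.1, 6.0]
force: [-1.0, 3.2, 6.3]
gripper_width: 11.0
```

```bash
python3 go.py 446 79.5 80 6 446 79.5 140 6 446 20 140 5 445.5 -265.2 140 2.1; python3 go.py 445.5 -265.2 80 2.1
```

```text
[0. 0. 0.] [ 0.   0.  -4.1]
[0. 0. 0.] [  0.    0.  -10.1]
[-0.     -0.      0.0175] [ -0.62   5.92 -10.1 ]
[ 0.     -0.      0.0681] [ -3.65  34.28 -10.1 ]
[0. 0. 0.] [ 0. -0.  6.]
```

>>> play_rows(plan=[[0,0,0,0,0,-4.1,0],[0,0,0,0,0,-8,0],[0,0,0.01,-0.2,2,-10.1,0],[0,0,0.03,-1,8,-10.1,0],[0,0,0.05,-1.7,14,-10.1,0],[0,0,0.0681,-2.2,20,-10.1,0],[0,0,0.0681,-2.9,26,-10.1,0],[0,0,0.0681,-3.5,32,-10.1,0]])

```text
time_s: 4.4
tool_pos: [444.1, -244.4, 140.2]
eef_rot: [180.0, -0.0, 2.1]
force: [1.3, -0.1, -1.2]
gripper_width: 10.8
```

>>> play_rows(plan=[[0,0,0,-0.15,2.28,0,0],[0,0,0,-0.15,2.28,0,0],[0,0,0,-0.15,2.28,2,0],[0,0,0,-0.15,2.28,4,0],[0,0,0,-0.15,2.28,5.5,0],[0,0,0,-0.15,2.28,6,0],[0,0,0,-0.15,2.28,6,0],[0,0,0,-0.15,2.28,6,0]])

```text
time_s: 5.4
tool_pos: [444.4, -265.3, 80.6]
eef_rot: [180.0, -0.0, 2.1]
force: [0.1, 0.2, -0.2]
gripper_width: 10.6
```

```bash
python3 - <<'E'
from m import *
s=get_state();print(s["tool_pos"],s["eef_rot"],s["force"],s["gripper_width"])
a=cv2.resize(T["image"][210:270,325:425,::-1],None,fx=4,fy=4,interpolation=cv2.INTER_CUBIC)
b=cv2.resize(S["image"][190:280,255:355,::-1],None,fx=6,fy=6,interpolation=cv2.INTER_CUBIC)
c=np.zeros((540,790,3),np.uint8);c[:540,:600]=b;c[:180,600:790]=cv2.resize(a,(190,114))[0:1].repeat(180,0)*0
cv2.imwrite("pics/c4.png",c)
E
```

```text
[ 444.39632409 -265.38078554   80.59253992] [ 1.79967238e+02 -5.48372842e-02  2.09574652e+00] [ 0.58520775 -0.09122009 -1.82274972] 10.577546949468253
```

View pics/c4.png

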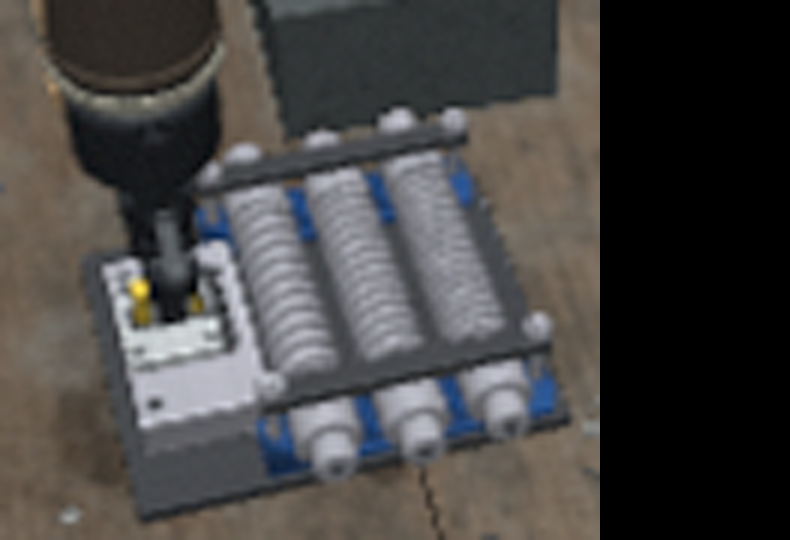

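The leaf is held level and square over the rest, with about 3 mm more bar behind the pads than in front (yellow at crop px 128–150 and 190–203). I'll lower it onto the rest.

>>> play_rows(plan=[[0,0,0,0,0,0.5,0],[0,0,0,0,0,0.85,0],[0,0,0,0,0,0.95,0],[0,0,0,0,0,1.0,0],[0,0,0,0,0,1.03,0],[0,0,0,0,0,1.06,0],[0,0,0,0,0,1.08,0],[0,0,0,0,0,1.08,0]])

```text
time_s: 6.5
tool_pos: [444.2, -265.3, 69.7]
eef_rot: [180.0, -0.0, 2.1]
force: [-2.2, 0.8, 6.7]
gripper_width: 10.4
```

>>> play_rows(plan=[[0,0,0,0.3,0,0,0],[0,0,0,0.5,0,0,0],[0,0,0,0.65,0,0,0],[0,0,0,0.75,0,0,0],[0,0,0,0.85,0,0,0],[0,0,0,0.9,0,0,0],[0,0,0,0.95,0,0,0],[0,0,0,1.0,0,0,0]])

```text
time_s: 7.5
tool_pos: [454.1, -265.2, 69.7]
eef_rot: [180.0, -0.0, 2.1]
force: [-1.5, -0.4, 6.4]
gripper_width: 10.5
```

>>> play_rows(plan=[[0,0,0,0.04,0,0,0],[0,0,0,0.08,0,0,0],[0,0,0,0.12,0,0,0],[0,0,0,0.16,0,0,0],[0,0,0,0.18,0,0,0],[0,0,0,0.2,0,0,0],[0,0,0,0.2,0,0,0],[0,0,0,0.2,0,0,0]])

```text
time_s: 8.5
tool_pos: [456.1, -265.2, 69.8]
eef_rot: [180.0, -0.0, 2.1]
force: [-2.1, 0.1, 6.2]
gripper_width: 10.7
```

>>> play_rows(plan=[[0,0,0,0.04,0,0,0],[0,0,0,0.08,0,0,0],[0,0,0,0.1,0,0,0],[0,0,0,0.12,0,0,0],[0,0,0,0.14,0,0,0],[0,0,0,0.15,0,0,0],[0,0,0,0.15,0,0,0],[0,0,0,0.15,0,0,0]])

```text
time_s: 9.5
tool_pos: [457.6, -265.1, 69.8]
eef_rot: [180.0, -0.0, 2.1]
force: [-1.6, -1.0, 5.5]
gripper_width: 10.7
```

>>> play_rows(plan=[[0,0,0,0.03,0,0,0],[0,0,0,0.06,0,0,0],[0,0,0,0.09,0,0,0],[0,0,0,0.11,0,0,0],[0,0,0,0.13,0,0,0],[0,0,0,0.15,0,0,0],[0,0,0,0.15,0,0,0],[0,0,0,0.15,0,0,0]])

```text
time_s: 10.5
tool_pos: [458.7, -264.8, 69.8]
eef_rot: [180.0, 0.0, 2.1]
force: [-3.3, 0.6, 7.1]
gripper_width: 11.0
```

>>> play_rows(plan=[[0,0,0,0.02,0,0,0],[0,0,0,0.04,0,0,0],[0,0,0,0.05,0,0,0],[0,0,0,0.06,0,0,0],[0,0,0,0.06,0,0,0],[0,0,0,0.06,0,0,0],[0,0,0,0.06,0,0,0],[0,0,0,0.06,0,0,0]])

```text
time_s: 11.5
tool_pos: [459.3, -264.6, 69.7]
eef_rot: [180.0, 0.0, 2.1]
force: [-3.5, 0.8, 7.5]
gripper_width: 10.7
```

>>> play_rows(plan=[[0,0,0,0.02,-0.03,0,0],[0,0,0,0.04,-0.03,0,0],[0,0,0,0.06,-0.04,0,0],[0,0,0,0.08,-0.05,0,0],[0,0,0,0.1,-0.05,0,0],[0,0,0,0.1,-0.05,0,0],[0,0,0,0.1,-0.05,0,0],[0,0,0,0.1,-0.05,0,0]])

```text
time_s: 12.5
tool_pos: [460.4, -264.3, 69.8]
eef_rot: [180.0, 0.0, 2.1]
force: [-2.9, 1.3, 7.7]
gripper_width: 10.7
```

>>> play_rows(plan=[[0,0,0,0.02,-0.01,0,0],[0,0,0,0.04,-0.02,0,0],[0,0,0,0.06,-0.03,0,0],[0,0,0,0.08,-0.03,0,0],[0,0,0,0.1,-0.03,0,0],[0,0,0,0.1,-0.03,0,0],[0,0,0,0.1,-0.03,0,0],[0,0,0,0.1,-0.03,0,0]])

```text
time_s: 13.5
tool_pos: [461.4, -263.9, 69.7]
eef_rot: [180.0, 0.0, 2.1]
force: [-3.8, 1.7, 7.9]
gripper_width: 10.8
```

>>> play_rows(plan=[[0,0,0,0.03,-0.01,0,0],[0,0,0,0.06,-0.02,0,0],[0,0,0,0.09,-0.03,0,0],[0,0,0,0.12,-0.03,0,0],[0,0,0,0.15,-0.03,0,0],[0,0,0,0.15,-0.03,0,0],[0,0,0,0.15,-0.03,0,0],[0,0,0,0.15,-0.03,0,0]])

```text
time_s: 14.5
tool_pos: [461.8, -263.8, 69.8]
eef_rot: [180.0, 0.1, 2.1]
force: [-5.9, -0.4, 11.0]
gripper_width: 11.0
```

>>> play_rows(plan=[[0,0,0,0.03,0,0,0],[0,0,0,0.06,0,0,0],[0,0,0,0.08,0,0,0],[0,0,0,0.1,0,0,0],[0,0,0,0.1,0,0,0],[0,0,0,0.1,0,0,0],[0,0,0,0.1,0,0,0],[0,0,0,0.1,0,0,0]])

```text
time_s: 15.5
tool_pos: [461.9, -263.8, 69.8]
eef_rot: [180.0, 0.2, 2.0]
force: [-9.9, 0.9, 16.0]
gripper_width: 10.8
```

```bash
python3 - <<'E'
from m import *
s=get_state();print(s["tool_pos"],s["eef_rot"],s["force"],s["gripper_width"])
a=cv2.resize(T["image"][215:270,340:420,::-1],None,fx=5,fy=5,interpolation=cv2.INTER_CUBIC)
b=cv2.resize(S["image"][205:265,265:325,::-1],None,fx=9,fy=9,interpolation=cv2.INTER_CUBIC)
cv2.imwrite("pics/c5.png",b)
E
```

```text
[ 461.90830575 -263.78520191   69.76311082] [179.9948981    0.19224705   2.04872627] [-9.77291482  0.07240716 15.14877051] 10.695039056932632
```

View pics/c5.png

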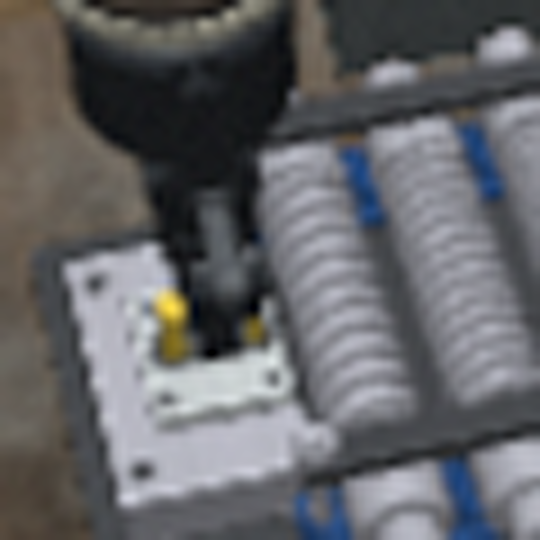

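The leaf advanced about 3.7 mm past first contact while its y drifted along a flank, then hit a hard stop with about 8 N net. I'll relax the push and test sideways that the teeth are caught.

>>> play_rows(plan=[[0,0,0,-0.1,0,0,0],[0,0,0,-0.15,0.05,0,0],[0,0,0,-0.15,0.1,0,0],[0,0,0,-0.15,0.15,0,0],[0,0,0,-0.15,0.2,0,0],[0,0,0,-0.15,0.25,0,0],[0,0,0,-0.15,0.25,0,0],[0,0,0,-0.15,0.25,0,0]])

```text
time_s: 16.6
tool_pos: [461.9, -264.1, 69.7]
eef_rot: [-179.9, 0.1, 2.2]
force: [-5.8, 7.5, 13.9]
gripper_width: 10.9
```

>>> play_rows(plan=[[0,0,0,0,-0.1,0,0],[0,0,0,0,-0.2,0,0],[0,0,0,0,-0.3,0,0],[0,0,0,0,-0.4,0,0],[0,0,0,0,-0.5,0,0],[0,0,0,0,-0.5,0,0],[0,0,0,0,-0.5,0,0],[0,0,0,0,-0.5,0,0]])

```text
time_s: 17.6
tool_pos: [461.7, -262.3, 69.8]
eef_rot: [179.9, 0.0, 2.0]
force: [-4.7, -3.4, 6.9]
gripper_width: 10.8
```

The y travel is only 1.8 mm for a 5 mm command, so the teeth are held in the grooves. I'll centre the leaf in its play and let go.

>>> play_rows(plan=[[0,0,0,0.02,0.05,0,0],[0,0,0,0.04,0.1,0,0],[0,0,0,0.04,0.13,0,0],[0,0,0,0.04,0.13,0,0],[0,0,0,0.04,0.13,0,1.5],[0,0,0,0.04,0.13,0,2.5],[0,0,0,0.04,0.13,0,4],[0,0,0,0.04,0.13,0,4]])

```text
time_s: 18.6
tool_pos: [463.0, -262.2, 69.1]
eef_rot: [-180.0, -0.0, 2.1]
force: [-0.2, 0.6, -0.6]
gripper_width: 40.0
```

>>> play_rows(plan=[[0,0,0,0,0,-1,4],[0,0,0,0,0,-3,4],[0,0,0,0,0,-6,4],[0,0,0,0,0,-10,4],[0,0,0,0,0,-14,4],[0,0,0,0,5,-14,4],[0,0,0,0,11,-14,4],[0,0,0,0,17,-14,4]])

```text
time_s: 19.6
tool_pos: [469.3, -433.6, 210.4]
eef_rot: [180.0, -0.1, 2.1]
force: [1.2, -0.0, 0.0]
gripper_width: 40.0
```

```bash
python3 - <<'E'
from m import *
s=get_state();print(s["tool_pos"],s["force"])
b=cv2.resize(S["image"][150:280,250:360,::-1],None,fx=4.6,fy=4.6,interpolation=cv2.INTER_CUBIC)
a=cv2.resize(T["image"][215:270,350:415,::-1],None,fx=4.4,fy=4.4,interpolation=cv2.INTER_CUBIC)
c=np.zeros((598,796,3),np.uint8);c[:,:506]=b[:598];c[:a.shape[0],508:508+a.shape[1]]=a
cv2.imwrite("pics/c6.png",c)
E
```

```text
[ 466.43587723 -439.90525827  209.48986178] [-0.52358783 -0.20328009 -0.17900177]
```

View pics/c6.png

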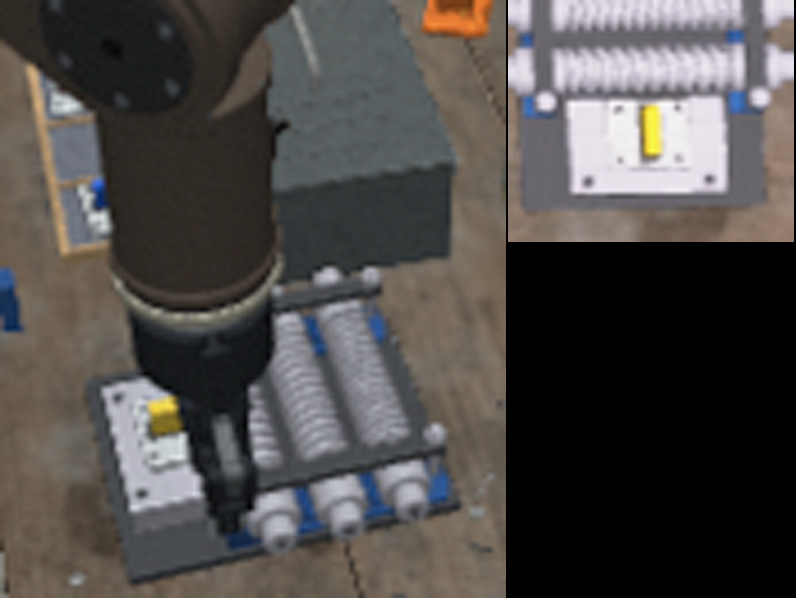

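The leaf lies on the rest up against the screw (yellow bar at crop px (652,132)), square to the eye. One numeric check from the top view follows.

```bash
python3 - <<'E'
from m import *
x0,y0,x1,y1=350,225,415,265;f=6
im=cv2.resize(np.ascontiguousarray(T["image"][y0:y1,x0:x1]),None,fx=f,fy=f,interpolation=cv2.INTER_CUBIC)
m=cv2.inRange(cv2.cvtColor(im,cv2.COLOR_RGB2HSV),*COL["yel"]);n,l,s,_=cv2.connectedComponentsWithStats(m)
p=np.argwhere(l==1+np.argmax(s[1:,4]))[:,::-1]/f+[x0-.5+.5/f,y0-.5+.5/f]
q=plane(T,p,69)[:,:2];w,v=np.linalg.eigh(np.cov(q.T));a=v[:,1]*np.sign(v[0,1])
th=np.radians(2.1);ex=np.array([np.cos(th),np.sin(th)]);d=q.mean(0)-[506.5,-263]
print(q.mean(0),np.sqrt(12*w),np.degrees(np.arctan2(a[1],a[0])),"cradle x,y",d@ex,d@[-ex[1],ex[0]])
# screw axis: bright body rows across columns at several y
g=cv2.cvtColor(T["image"],cv2.COLOR_RGB2GRAY).astype(np.float32)
r=np.arange(-30,31,.5);acc=0
for y in np.arange(-48,49,2):
    xy=np.array([506.5,-263])+np.outer(r,ex)+y*np.array([-ex[1],ex[0]])
    uv=proj(T,np.c_[xy,np.full(len(r),40.)]).astype(np.float32); acc=acc+cv2.remap(g,uv[:,:1],uv[:,1:],1).ravel()
acc/=49; print(dict(zip(r[::4],acc[::4].round(0))))
E
```

```text
[ 460.60825556 -260.86602845] [11.40043691 34.75264505] 2.80030909739734 cradle x,y -45.78272662861046 3.8141820817162166
{np.float64(-30.0): np.float32(221.0), np.float64(-28.0): np.float32(216.0), np.float64(-26.0): np.float32(216.0), np.float64(-24.0): np.float32(221.0), np.float64(-22.0): np.float32(193.0), np.float64(-20.0): np.float32(151.0), np.float64(-18.0): np.float32(118.0), np.float64(-16.0): np.float32(111.0), np.float64(-14.0): np.float32(123.0), np.float64(-12.0): np.float32(141.0), np.float64(-10.0): np.float32(162.0), np.float64(-8.0): np.float32(180.0), np.float64(-6.0): np.float32(193.0), np.float64(-4.0): np.float32(204.0), np.float64(-2.0): np.float32(212.0), np.float64(0.0): np.float32(218.0), np.float64(2.0): np.float32(220.0), np.float64(4.0): np.float32(219.0), np.float64(6.0): np.float32(217.0), np.float64(8.0): np.float32(212.0), np.float64(10.0): np.float32(206.0), np.float64(12.0): np.float32(196.0), np.float64(14.0): np.float32(178.0), np.float64(16.0): np.float32(158.0), np.float64(18.0): np.float32(136.0), np.float64(20.0): np.float32(118.0), np.float64(22.0): np.float32(107.0), np.float64(24.0): np.float32(104.0), np.float64(26.0): np.float32(103.0), np.float64(28.0): np.float32(103.0), np.float64(30.0): np.float32(110.0)}
```

```bash
python3 - <<'E'
from m import *
for k,o in(("red",(250.0,247.9)),("blu",(297.8,245.3))):
    try: print(k,blob(T,*COL[k],(236,232,316,264))[:2],o)
    except Exception as e: print(k,"hidden")
from plant import finish_job
print(get_state()["qd"].round(2)); print(finish_job())
E
```

```text
red (array([250.02325581, 247.86046512]), 43) (250.0, 247.9)
blu (array([297.83333333, 245.27777778]), 36) (297.8, 245.3)
[-0.63 -0.39 -0.27  0.46  0.06 -0.13  0.06]
the job is handed in; nothing more can be done
None
```

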